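# Shim the rocking autosampler

### The arm

A 7-joint arm with a two-finger parallel gripper is mounted at the origin on the work surface. World frame = base frame: x ahead of the robot, y to its left, z up, the work surface at z = 0. Lengths are in mm, angles in degrees, forces in N, time in s.
With the tool pointing down it reaches from about 425 to 875 mm from the base axis. Payload 4.7 kg.
Tool frame: the origin (TCP) lies on the centre line of the jaws, within the pads' length; the fingertips stand 22 mm ahead of it and the grasp point (between the pads) lies 3 mm ahead of it (r.tip_extent is the distance from the TCP to the fingertips, in mm); x points along the fingers, z is the direction in which the jaws open and shut, and the axes are right-handed (so a half turn about x gives the same grasp; the last joint's range is limited). The gripper opens to 87 mm and grips with 3 to 60 N. Pads are 19 mm wide; open, the fingers measure 117 mm over their backs; the gripper's body (75 mm by 190 mm) begins 51 mm behind the grasp point.
Start: joints at [67.443, 18.392, -4.016, 83.108, 1.295, 78.541, -3.26], TCP at [257.767, -596.724, 244.587] pointing down, gripper open.
Joint ranges: [-163.93, 163.93], [-17.29, 119.83], [-79.2, 71.16], [3.27, 140.29], [-89.18, 269.18], [5.43, 117.66], [-154.24, 154.24]. Speed limits (degrees/s): [147.25, 147.25, 180, 180, 180, 180, 180].

### API

Orientations are given as a 3x3 rotation matrix whose columns are the frame's x, y, z axes.
In Python, from workcell import r gives the robot as it stands.
- The arm moves only by the tool servo_tool, never from a script. Its argument "series" is text: rows parted by semicolons, each of 5 numbers parted by spaces: the closure, from 0 (fully open) to 1 (shut), then the shift along the world's x, y, z in cm, then the turn about the world's z in rad. In form: gripper dx dy dz yaw; .... A call has 1 to 5 rows; each row shifts and turns the commanded pose from where the row before left it; what a row does not reach is not made up. A row lasts 1/8 s, in which the tool goes at most 62.5 mm and 10.7 degrees, less where a joint would pass 70% of its speed; a pose out of reach is approached as far as the arm can. A call with a gripper value outside its range is refused whole. The fingers move at their own pace and stop on an object; the grip force is fixed at half the most. Time passes only in rows, so rows that do not move let the fingers close. It gives the time, the measured TCP pose, the force and the opening at its end, in the units of the state.
- r.get_obs(): the state, without advancing time (a new reading comes with each control period).
- r.get_image(name): name is "scene" or "top"; returns (picture, depth): 420x560x3 uint8, blue, green, red; 420x560 float32, mm along the optical axis (not along the pixel's ray), 0 where there is no reading.
- r.camera_info(name): a dict with "vfov" (degrees; the focal length in pixels is half the picture's height over the tangent of half this angle, whatever the lens; pixels are square), "cx", "cy" (the principal point, pixels), "dist" ([k1, k2, p1, p2, k3] as OpenCV has them; the pictures are not rectified), "world_from_camera" (4x4, takes a point from camera to world coordinates). Camera axes: x right, y down, z forward; pixel columns grow to the right and rows downward; lengths in mm; the calibration is good to about 2 mm. A picture is of the moment at which its call begins. camera_info takes no time and is no camera call.
- r.finish_job(): hands the job in, once; it reports no verdict.
The state is a dict: "time_s": time; "joint_positions": joint angles; "qvel": joint speeds; "joint_efforts": joint torques, N m; "tool_pos": TCP position; "ee_rot": TCP orientation; "contact_force": force on the tool from outside, world axes, zero at the start; "torque": the same for the moment, N m; "grip_width": finger opening in mm.
Only numpy, scipy, OpenCV 4.12 (cv2) and the standard library are available. Lean on these libraries where they do the work, as an engineer would, in place of code of your own. Each camera call takes 0.05 s, during which the arm holds its last target. There are 200 camera calls.

### The job

The autosampler in this lab rocks, because the foot at one corner is too short. Push the wooden wedge along the bench, thin end first, under that foot until the sampler stands level and no longer rocks; do not pick the wedge up. Then press down with a fingertip on the top of that corner to check that it no longer gives, let go, and leave the other things on the bench where they are.

Things in the scene. Friction and masses are not known exactly. Their poses are not given: they have to be found in the camera images.
- wedge: Plain pale wooden wedge lying flat on the bench, 130 mm long, 50 wide, 90 g. Its sloping top rises evenly from 2 mm at the thin end to 30 mm at the thick end, whose end face is upright and flat. Origin: centre of the underside; x points from thick end (-65 mm) to thin end (+65 mm), z up. At the start the thin end points roughly at the short foot, 50 to 120 mm off.
- short_foot (a point): Lowest point of the short foot: a black rubber ball, 32 mm across, under an aluminium lug that stands out to the robot's right from the sampler's far right corner. 5 mm above the bench at the start, 17 mm when level; the wedge's thick end face is then about 62 mm from it, if pushed straight at it. Axes are the sampler's: y points from the foot in under the lug.
- sampler (a joint): Lean of the autosampler onto its short foot, rad: 0.068 at the start, 0 when level; there its fourth foot meets the bench and the wedge jams. It turns about the diagonal through its two sound feet, which do not slide, 177 mm from the short foot, and falls back by its weight (4 to 8 N on the short foot) if nothing holds it. Pushing the wedge in takes about 5 to 20 N.
- corner_top (a point): The place to press, on the flat top of the sampler (a cream box 250 x 250 mm, underside 48 mm and top 120 mm above the bench when level, black vial carousel on top, 50 mm high): 30 mm in from both edges of the short foot's corner, 55 mm from the foot along the sampler's y and 15 mm along x. A press of 4 N or more is enough. Axes as the sampler's, z up.
- weight: Bystander: brass calibration weight, 36 mm across, 44 mm high. Origin: centre of its underside.
- spacer: Bystander, not the wedge: flat pale wooden block 70 x 32 x 16 mm. Origin: centre of its underside, x along its length.
- cap_tin: Bystander: round aluminium tin, 56 mm across, 26 mm high. Origin: centre of its underside.
- screwdriver: Bystander: screwdriver with a black handle, lying along its x axis, about 200 mm long.
- jar_amber: Bystander: small amber glass jar with a black cap, 48 mm across, 45 mm high. Origin: centre of its underside.
- jar_white: Bystander: small white plastic jar, 48 mm across, 45 mm high. Origin: centre of its underside.
Not all that is in view belongs to the job. Leave any black look-alike of the wedge alone.

How it is judged:
By the outcome, as a careful person would: the job done as asked, in the order asked, and still so for the second after the job is handed in, with the robot touching nothing.
It also fails if it takes over 67 s, if anything falls off the work surface, if the arm or the gripper's body presses on something with over 40 N, if the wrist force passes 120 N, or if a joint passes its speed limit or range.

## Working session

There is one attempt and no reset: what is moved stays moved. The work goes in short steps, Python scripts to look and compute and a tool call to move; the robot and the scene stay as the last step left them, time stands still between calls to the robot, and variables do not carry over. Pictures are saved under pics/ and viewed, about 8 in all and at most 12, crops included, and the job is handed in when it is done.

Besides the shell and the picture viewer there is one more tool, called after "Request:" as name(argument=value, ...), one argument or row to a line, values as JSON. servo_tool: Moves the arm, as the interface text tells. Its arguments: {"type":"object","properties":{"series":{"type":"string"}},"required":["series"]}

```bash
mkdir -p pics; cat > h.py <<'E'
import numpy as np, cv2
from workcell import r
def K(n):
    c=r.camera_info(n); f=210/np.tan(np.radians(c["vfov"])/2)
    return np.array([[f,0,c["cx"]],[0,f,c["cy"]],[0,0,1]]),np.array(c["dist"],float),np.array(c["world_from_camera"])
def ray(n,px):
    k,d,T=K(n); p=cv2.undistortPoints(np.array(px,float).reshape(-1,1,2),k,d)[:,0]
    return T[:3,3],np.c_[p,np.ones(len(p))]@T[:3,:3].T
def onz(n,px,z):
    o,v=ray(n,px); return o+v*((z-o[2])/v[:,2])[:,None]
def dep(n,px,D):
    o,v=ray(n,px); return o+v*np.array([D[int(b),int(a)] for a,b in px])[:,None]
E
python3 - <<'E'
from h import *
for n in("scene","top"):
    im,D=r.get_image(n); cv2.imwrite(f"pics/{n}0.png",im); np.save(f"pics/{n}0.npy",D)
    print(n,K(n)[2].round(2).tolist(),(D>0).mean())
o=r.get_obs(); print(o["ee_rot"],o["contact_force"],o["grip_width"],o["time_s"])
E
```

```text
scene [[-0.85, 0.35, -0.41, 959.98], [0.53, 0.56, -0.63, 463.8], [0.01, -0.75, -0.66, 720.98], [0.0, 0.0, 0.0, 1.0]] 0.9961522108843538
top [[-0.02, -0.98, 0.17, 441.61], [-1.0, 0.02, -0.01, -109.32], [0.0, -0.17, -0.99, 994.87], [0.0, 0.0, 0.0, 1.0]] 0.9959608843537415
[[-7.83218838e-04  9.18006829e-01  3.96563802e-01]
 [ 1.54548049e-03  3.96564561e-01 -9.18005534e-01]
 [-9.99998499e-01 -1.06117609e-04 -1.72935848e-03]] [ 0.93241341  0.57813721 -0.31252675] 87.23686860340966 0.1
```

View pics/scene0.png

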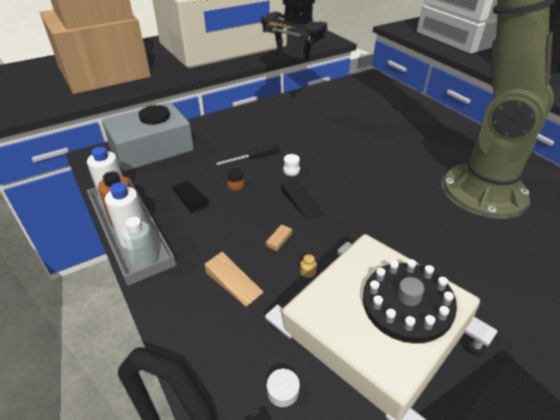

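View pics/top0.png

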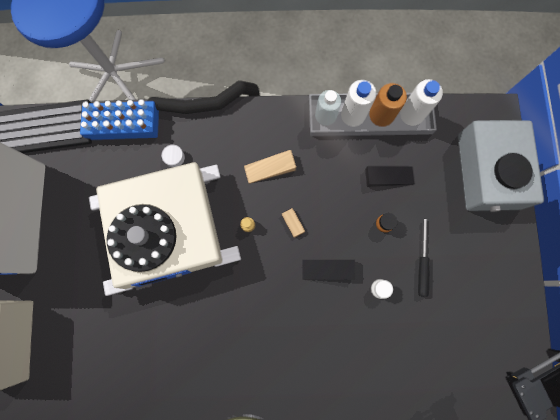

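The top view shows the wedge at about (270,166), the short-foot lug at (208,175), the sampler centred on (158,227), the spacer at (293,222) and the weight at (247,225). Next I measure these.

```bash
cat > m.py <<'E'
from h import *
def cloud(n,D):
    v,u=np.mgrid[0:420,0:560]; o,d=ray(n,np.c_[u.ravel(),v.ravel()]); return (o+d*D.reshape(-1,1)).reshape(420,560,3)
def rect(P):
    (c,s,a)=cv2.minAreaRect(P[:,:2].astype(np.float32)); return np.array(cv2.boxPoints((c,s,a))).round(1).tolist(),np.round(s,1)
def comp(m,px):
    n,l=cv2.connectedComponents(m.astype(np.uint8),connectivity=4); return l==l[px[1],px[0]]
E
python3 - <<'E'
from m import *
for n,wp,sp in(("top",(270,166),(185,200)),("scene",(235,278),(330,310))):
    im=cv2.imread(f"pics/{n}0.png"); X=cloud(n,np.load(f"pics/{n}0.npy")); h=cv2.cvtColor(im,cv2.COLOR_BGR2HSV)
    m=comp((h[...,1]>60)&(h[...,2]>90)&(h[...,0]<28)&(X[...,2]<45),wp); P=X[m]
    print(n,"wedge",m.sum(),rect(P),"z",np.percentile(P[:,2],[1,50,99]).round(1))
    A=np.c_[P[:,:2],np.ones(len(P))]; g=np.linalg.lstsq(A,P[:,2],rcond=None)[0]; print(" slope",g.round(3),np.linalg.norm(g[:2]))
    m=comp((X[...,2]>92)&(X[...,2]<140)&(h[...,2]>150)&(h[...,1]<90),sp); P=X[m]
    A=np.c_[P[:,:2],np.ones(len(P))]; g=np.linalg.lstsq(A,P[:,2],rcond=None)[0]
    k=abs(A@g-P[:,2])<3; g=np.linalg.lstsq(A[k],P[k,2],rcond=None)[0]
    print(" sampler",m.sum(),rect(P[k]),g.round(4), (180/np.pi*np.arctan2(g[1],g[0])).round(1))
im=cv2.imread("pics/top0.png"); cv2.imwrite("pics/c1.png",cv2.resize(im[130:260,170:320],None,fx=5,fy=4.6,interpolation=cv2.INTER_CUBIC))
X=cloud("top",np.load("pics/top0.npy"))
for p in [(200,178),(208,175),(214,170),(218,178),(228,257),(270,160),(270,172)]: print(p,X[p[1],p[0]].round(0))
E
```

```text
top wedge 1017 ([[699.5999755859375, -21.100000381469727], [735.7000122070312, -153.6999969482422], [794.2999877929688, -137.8000030517578], [758.0999755859375, -5.199999809265137]], array([ 60.7, 137.5])) z [-1.7 14.5 30.3]
 slope [  0.078  -0.156 -55.577] 0.1741306807559019
 sampler 7213 ([[430.20001220703125, 274.70001220703125], [491.70001220703125, 34.79999923706055], [732.0999755859375, 96.5], [670.5, 336.3999938964844]], array([248.2, 247.7])) [-6.010000e-02  2.520000e-02  1.493295e+02] 157.3
scene wedge 1559 ([[694.7000122070312, -15.0], [721.5, -177.60000610351562], [787.2000122070312, -166.8000030517578], [760.5, -4.199999809265137]], array([ 66.6, 164.8])) z [-1.5 13.3 30.4]
 slope [  0.02   -0.152 -12.671] 0.1529560450043197
 sampler 12642 ([[432.3999938964844, 278.70001220703125], [492.3999938964844, 39.79999923706055], [733.0, 100.19999694824219], [673.0, 339.20001220703125]], array([248.1, 246.4])) [-6.450000e-02  1.840000e-02  1.529696e+02] 164.1
(200, 178) [689.  86. 105.]
(208, 175) [713.  78.  46.]
(214, 170) [725.  62.  49.]
(218, 178) [711.  56.  22.]
(228, 257) [501.  24.  61.]
(270, 160) [758. -81.  19.]
(270, 172) [725. -81.  18.]
```

View pics/c1.png

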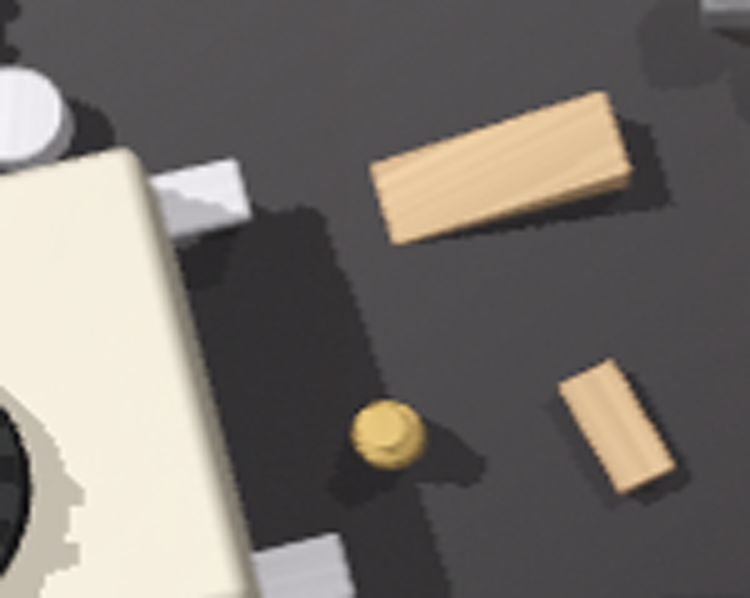

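```bash
python3 - <<'E'
from h import *
c=lambda L:[(170+u/5-.4,130+v/4.6-.4) for u,v in L]
t=onz("top",c([(372,167),(397,243)]),2); b=onz("top",c([(605,93),(630,170)]),30); l=onz("top",c([(235,160),(250,215)]),47)
print(t.round(1),b.round(1),"lug",l.round(1))
T=t.mean(0)[:2];B=b.mean(0)[:2];d=T-B;print("thin",T,"thick",B,np.linalg.norm(d),np.degrees(np.arctan2(d[1],d[0])))
F=np.array([719.5,72]); e=F-T; print("to foot",np.linalg.norm(e),np.degrees(np.arctan2(e[1],e[0])))
print("wt",onz("top",c([(390,430)]),44),"sp",onz("top",c([(560,385),(612,360),(673,465),(622,492)]),16).round(0).tolist())
E
```

```text
[[748.4 -10.3   2. ]
 [702.1 -23.6   2. ]] [[ 781.1 -136.5   30. ]
 [ 734.8 -148.4   30. ]] lug [[740.3  56.   47. ]
 [708.2  47.9  47. ]]
thin [725.20357447 -16.9548566 ] thick [ 757.9714337 -142.4676743] 129.71969783587159 104.6317231994937
to foot 89.13751889077378 93.66864766456305
wt [[585.7692821  -22.91563048  44.        ]] sp [[614.0, -109.0, 16.0], [627.0, -136.0, 16.0], [567.0, -166.0, 16.0], [552.0, -140.0, 16.0]]
```

Foot estimates from the sampler corner and from the lug agree at about (719,72). The wedge's axis runs parallel to the lug but about 17 mm to one side. I will slide it sideways with two spread fingers, then push its end face.

Request:
servo_tool(
  series="0.5 3.5 4 0 -0.03;0.5 3.5 4 0 -0.03;0.5 3.5 4 0 -0.03;0.5 3.5 4 0 -0.03;0.5 3.5 4 0 -0.03",
)

```text
time_s: 0.72
tool_pos: [433.5, -395.2, 244.2]
ee_rot: [[-0.0, 0.967, 0.254], [0.0, 0.254, -0.967], [-1.0, -0.0, -0.0]]
contact_force: [1.1, -0.2, -0.3]
grip_width: 47.2
```

Request:
servo_tool(
  series="0.5 3.5 4 0 0;0.5 3.5 4 0 0;0.5 3.5 4 0 0;0.5 3.5 4 0 0;0.5 3.5 4 0 0",
)

```text
time_s: 1.35
tool_pos: [608.5, -195.5, 244.2]
ee_rot: [[-0.001, 0.967, 0.255], [-0.0, 0.255, -0.967], [-1.0, -0.001, -0.0]]
contact_force: [0.3, -0.7, 0.3]
grip_width: 43.6
```

Request:
servo_tool(
  series="0.5 3.5 4 -4 0;0.5 3 4 -4 0;0.5 0 0 -3 0;0.5 0 0 0 0;0.5 0 0 0 0",
)

```text
time_s: 1.98
tool_pos: [670.3, -121.4, 139.1]
ee_rot: [[0.001, 0.967, 0.253], [-0.001, 0.253, -0.967], [-1.0, 0.001, 0.001]]
contact_force: [0.9, -0.2, 0.2]
grip_width: 43.3
```

```bash
python3 - <<'E'
from h import *
o=r.get_obs(); z=o["ee_rot"][:,2]; print(o["tool_pos"],np.degrees(np.arctan2(z[1],z[0])),o["ee_rot"][:,0],o["grip_width"],o["contact_force"],o["time_s"],np.round(o["joint_positions"]))
E
```

```text
[ 670.26008467 -121.4260275   139.10210508] -75.32201622792125 [ 1.17999495e-03 -9.04561860e-04 -9.99998895e-01] 43.34019650232769 [ 0.8973367  -0.24690488  0.21779511] 1.975 [ 24.  27. -22.  85.  11.  70. -74.]
```

Request:
servo_tool(
  series="0.5 0 0 -4 0;0.5 0 0 -4 0;0.5 0.7 0.6 -3.3 0;0.5 1.5 0.4 0 0;0.5 1.5 0.4 0 0",
)

```text
time_s: 2.6
tool_pos: [708.5, -107.8, 27.3]
ee_rot: [[0.003, 0.968, 0.253], [-0.001, 0.253, -0.968], [-1.0, 0.003, 0.002]]
contact_force: [0.4, 0.0, 0.1]
grip_width: 43.5
```

Request:
servo_tool(
  series="0.5 0.4 0.1 0 0;0.5 0.4 0.1 0 0;0.5 0.4 0.1 0 0;0.5 0.4 0.1 0 0;0.5 0.4 0.1 0 0",
)

```text
time_s: 3.22
tool_pos: [727.1, -101.2, 25.0]
ee_rot: [[-0.0, 0.967, 0.255], [-0.0, 0.255, -0.967], [-1.0, -0.0, 0.0]]
contact_force: [-0.1, 0.2, 0.7]
grip_width: 43.5
```

```bash
python3 - <<'E'
from m import *
o=r.get_obs(); print(o["tool_pos"],o["contact_force"])
for n in("scene",):
    im,D=r.get_image(n); cv2.imwrite(f"pics/{n}1.png",im)
    cv2.imwrite("pics/c2.png",cv2.resize(im[200:330,170:320],None,fx=5,fy=4.6,interpolation=cv2.INTER_CUBIC))
E
```

```text
[ 727.0518443  -101.15746982   25.02281809] [-0.12887131  0.23905933  0.74392255]
```

View pics/c2.png

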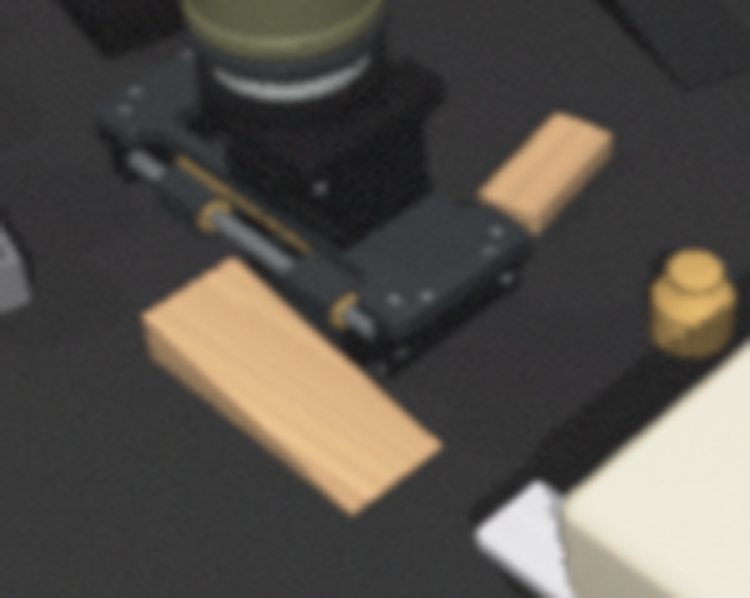

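The view shows the wedge by the fingers, thick top corners at crop (145,318) and (235,260), thin corners at (353,515) and (440,445). The gripper's body clears the weight and spacer.

```bash
cat >> h.py <<'E'
def wed(thin,thick,n="scene",o=(170,200)):
    c=lambda L:[(o[0]+u/5-.4,o[1]+v/4.6-.4) for u,v in L]
    T=onz(n,c(thin),2).mean(0)[:2];B=onz(n,c(thick),30).mean(0)[:2];d=T-B;d/=np.linalg.norm(d)
    e=np.array([719.3,72])-B; print("thin",T,"thick",B,np.linalg.norm(T-B),"hdg",np.degrees(np.arctan2(d[1],d[0])),"foot ahead of face",e@d,"lat(+n)",e@[d[1],-d[0]])
E
python3 - <<'E'
from h import *
wed([(353,515),(440,445)],[(145,318),(235,260)])
im=cv2.imread("pics/scene0.png");cv2.imwrite("pics/c3.png",cv2.resize(im[200:330,170:320],None,fx=5,fy=4.6,interpolation=cv2.INTER_CUBIC))
E
```

```text
thin [740.43495384  -8.49574401] thick [ 773.39572675 -133.05675647] 128.8481989621979 hdg 104.82163970604043 foot ahead of face 212.0721467809198 lat(+n) 0.15996102394619846
```

View pics/c3.png

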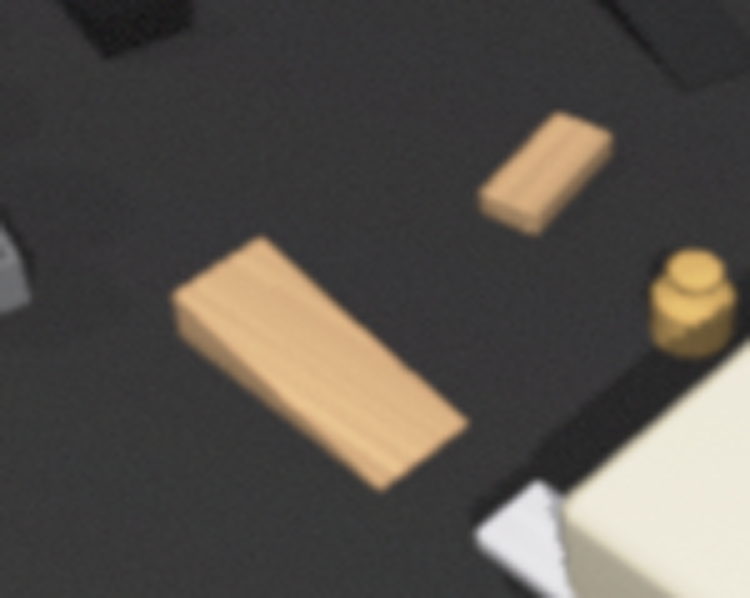

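```bash
python3 - <<'E'
from h import *
wed([(380,492),(467,423)],[(173,295),(263,237)])
E
```

```text
thin [724.96675004 -13.35419993] thick [ 756.84425089 -139.94483416] 130.5425744156134 hdg 104.13411043850572 foot ahead of face 214.6966075472404 lat(+n) 15.3476450718084
```

```bash
python3 - <<'E'
from m import *
a=np.array([-.2526,.9676]);n=np.array([.9676,.2526])
for c in("top","scene"):
    P=cloud(c,np.load(f"pics/{c}0.npy")).reshape(-1,3); Q=P[:,:2]-[774,-137]
    s,t=Q@a,Q@n
    for lo,hi in((15,60),(60,110),(110,300)):
        k=(P[:,2]>lo)&(P[:,2]<hi)&(s<40)&(s>-110)&(t>30)&(t<160)
        for b in range(-110,40,25):
            kk=k&(s>=b)&(s<b+25)
            if kk.sum()>3: print(c,lo,"axial",b,"min n",np.percentile(t[kk],2).round(0),kk.sum())
E
```

```text
top 15 axial -110 min n 33.0 154
top 15 axial -85 min n 38.0 72
top 60 axial -110 min n 57.0 179
top 110 axial -110 min n 78.0 7
scene 15 axial -110 min n 35.0 480
scene 15 axial -85 min n 40.0 221
scene 60 axial -110 min n 60.0 482
scene 110 axial -110 min n 76.0 35
```

Request:
servo_tool(
  series="0.5 -1.9 -0.5 0 0;0.75 0 0 4 0;0.75 0 0 4 0.1745;0.75 0 0 2 0.1745;0.75 0 0 0 0.1745",
)

```text
time_s: 3.9
tool_pos: [709.7, -105.9, 128.0]
ee_rot: [[0.005, 0.706, 0.708], [-0.001, 0.708, -0.706], [-1.0, 0.003, 0.004]]
contact_force: [-0.1, -0.4, -1.2]
grip_width: 22.6
```

Request:
servo_tool(
  series="0.75 0 0 0 0.1745;0.75 0 0 0 0.1745;0.75 0 0 0 0.1745;0.75 0 0 0 0.1745;0.75 0 0 0 0.1745",
)

```text
time_s: 4.53
tool_pos: [708.1, -105.9, 124.9]
ee_rot: [[0.0, -0.089, 0.996], [0.0, 0.996, 0.089], [-1.0, 0.0, 0.0]]
contact_force: [0.9, 0.3, -0.4]
grip_width: 21.6
```

Request:
servo_tool(
  series="0.75 0 0 0 0.1745;0.75 2.5 -1.8 0 0;0.75 2.5 -1.8 0 0;0.75 2.2 -2 0 0;0.75 0 0 0 0",
)

```text
time_s: 5.15
tool_pos: [780.7, -164.5, 123.8]
ee_rot: [[0.0, -0.252, 0.968], [-0.001, 0.968, 0.252], [-1.0, -0.001, -0.0]]
contact_force: [0.3, 0.5, -0.9]
grip_width: 21.5
```

Request:
servo_tool(
  series="0.75 -0.1 0.3 -4 0;0.75 0 0 -4 0;0.75 0 0 -1.6 0;0.75 0 0 0 0;0.75 -0.2 0.8 0 0",
)

```text
time_s: 5.78
tool_pos: [778.1, -151.9, 31.2]
ee_rot: [[0.003, -0.253, 0.967], [-0.001, 0.967, 0.253], [-1.0, -0.002, 0.003]]
contact_force: [0.3, 0.1, 0.4]
grip_width: 21.6
```

Request:
servo_tool(
  series="0.75 -0.2 0.7 0 0;0.75 -0.2 0.8 0 0;0.75 -0.2 0.8 0 0;0.75 -0.2 0.8 0 0;0.75 -0.2 0.8 0 0",
)

```text
time_s: 6.4
tool_pos: [766.8, -111.6, 29.0]
ee_rot: [[0.0, -0.255, 0.967], [-0.0, 0.967, 0.255], [-1.0, -0.0, -0.0]]
contact_force: [0.5, -0.6, 0.4]
grip_width: 22.0
```

```bash
python3 - <<'E'
from m import *
o=r.get_obs(); print(o["tool_pos"],o["contact_force"])
im,D=r.get_image("scene"); cv2.imwrite("pics/s4.png",im)
cv2.imwrite("pics/c4.png",cv2.resize(im[200:330,170:320],None,fx=5,fy=4.6,interpolation=cv2.INTER_CUBIC))
E
```

```text
[ 766.76223165 -111.56174937   28.95297693] [ 0.48266238 -0.60762659  0.39777208]
```

View pics/c4.png

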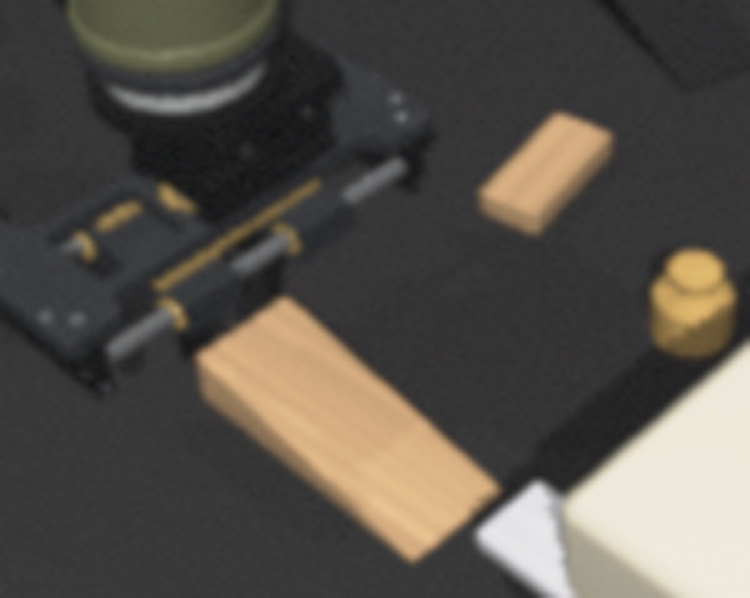

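The wedge has moved straight: thin corners at crop (413,562) and (498,490), thick at (198,355) and (288,297). Bystanders are unmoved.

```bash
python3 - <<'E'
from h import *
wed([(413,562),(498,490)],[(198,355),(288,297)])
E
```

```text
thin [731.80895913  25.48029861] thick [ 763.5910155 -100.3126718] 129.74579188714975 hdg 104.17925451487294 foot ahead of face 177.91237805524796 lat(+n) -0.7325659782200524
```

Request:
servo_tool(
  series="0.75 -0.2 0.8 0 0;0.75 -0.2 0.8 0 0;0.75 -0.2 0.8 0 0;0.75 -0.2 0.8 0 0;0.75 -0.2 0.8 0 0",
)

```text
time_s: 7.08
tool_pos: [756.7, -71.3, 28.8]
ee_rot: [[-0.0, -0.255, 0.967], [0.0, 0.967, 0.255], [-1.0, 0.0, -0.0]]
contact_force: [-0.1, -1.0, -0.9]
grip_width: 22.0
```

Request:
servo_tool(
  series="0.75 -0.2 0.8 0 0;0.75 -0.2 0.8 0 0;0.75 -0.1 0.4 0 0;0.75 -0.1 0.4 0 0;0.75 -0.1 0.4 0 0",
)

```text
time_s: 7.7
tool_pos: [751.4, -51.9, 29.6]
ee_rot: [[0.003, -0.25, 0.968], [-0.01, 0.968, 0.25], [-1.0, -0.01, 0.001]]
contact_force: [2.7, -12.1, 1.7]
grip_width: 21.8
```

Request:
servo_tool(
  series="0.75 -0.1 0.4 0 0;0.75 -0.1 0.4 0 0;0.75 -0.1 0.4 0 0;0.75 -0.1 0.4 0 0;0.75 -0.1 0.4 0 0",
)

```text
time_s: 8.32
tool_pos: [746.5, -32.7, 29.3]
ee_rot: [[0.003, -0.249, 0.968], [-0.01, 0.968, 0.249], [-1.0, -0.01, 0.0]]
contact_force: [2.9, -10.0, -0.9]
grip_width: 21.7
```

```bash
python3 - <<'E'
from m import *
o=r.get_obs(); print(o["tool_pos"],o["contact_force"])
im,D=r.get_image("scene"); cv2.imwrite("pics/s5.png",im); np.save("pics/s5.npy",D)
cv2.imwrite("pics/c5.png",cv2.resize(im[220:350,190:340],None,fx=5,fy=4.6,interpolation=cv2.INTER_CUBIC))
E
```

```text
[746.47303293 -32.66826393  29.30217494] [ 2.88850414 -9.97989661 -0.94075105]
```

View pics/c5.png

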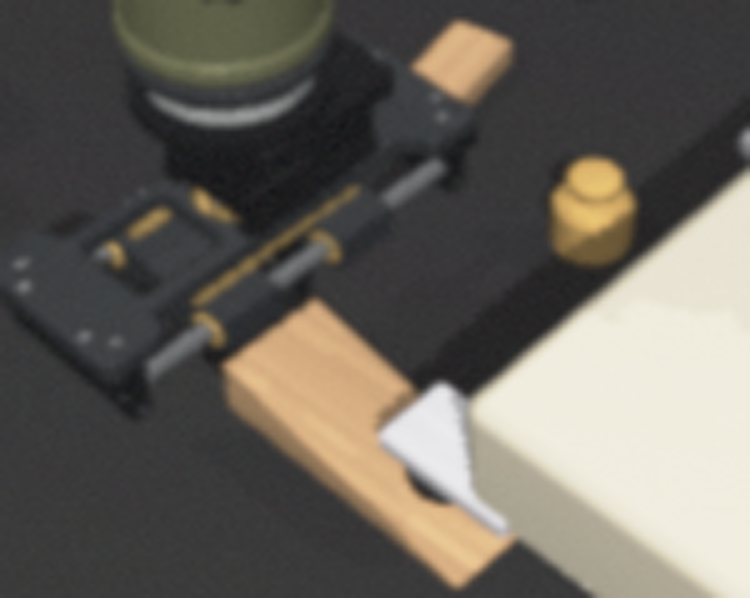

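The wedge is under the ball foot, which sits near its centreline at crop (435,485), at a push force of about 10 N. I keep pushing until it jams.

Request:
servo_tool(
  series="0.75 -0.1 0.4 0 0;0.75 -0.1 0.4 0 0;0.75 -0.1 0.4 0 0;0.75 -0.1 0.4 0 0;0.75 -0.1 0.4 0 0",
)

```text
time_s: 9.0
tool_pos: [741.3, -12.0, 29.0]
ee_rot: [[0.002, -0.25, 0.968], [-0.009, 0.968, 0.25], [-1.0, -0.009, -0.0]]
contact_force: [3.1, -9.2, 0.4]
grip_width: 21.9
```

Request:
servo_tool(
  series="0.75 -0.1 0.4 0 0;0.75 -0.05 0.2 0 0;0.75 -0.05 0.2 0 0;0.75 -0.05 0.2 0 0;0.75 -0.05 0.2 0 0",
)

```text
time_s: 9.62
tool_pos: [738.3, 0.3, 29.1]
ee_rot: [[0.002, -0.25, 0.968], [-0.008, 0.968, 0.25], [-1.0, -0.009, -0.0]]
contact_force: [1.8, -8.7, -1.0]
grip_width: 21.6
```

Request:
servo_tool(
  series="0.75 -0.05 0.2 0 0;0.75 -0.05 0.2 0 0",
)

```text
time_s: 9.88
tool_pos: [737.4, 4.0, 29.0]
ee_rot: [[0.002, -0.25, 0.968], [-0.009, 0.968, 0.25], [-1.0, -0.009, -0.0]]
contact_force: [3.4, -10.8, -0.5]
grip_width: 21.6
```

Request:
servo_tool(
  series="0.75 -0.05 0.2 0 0;0.75 0 0 0 0",
)

```text
time_s: 10.12
tool_pos: [737.4, 4.1, 29.1]
ee_rot: [[0.003, -0.249, 0.969], [-0.011, 0.969, 0.249], [-1.0, -0.012, 0.0]]
contact_force: [3.6, -12.8, -0.4]
grip_width: 21.6
```

Request:
servo_tool(
  series="0.75 -0.05 0.2 0 0;0.75 -0.05 0.2 0 0;0.75 0 0 0 0",
)

```text
time_s: 10.5
tool_pos: [737.2, 4.3, 29.1]
ee_rot: [[0.004, -0.247, 0.969], [-0.016, 0.969, 0.247], [-1.0, -0.016, 0.0]]
contact_force: [5.7, -17.5, -0.8]
grip_width: 22.1
```

Request:
servo_tool(
  series="0.75 -0.05 0.2 0 0;0.75 -0.05 0.2 0 0;0.75 0 0 0 0",
)

```text
time_s: 10.88
tool_pos: [737.0, 4.6, 29.2]
ee_rot: [[0.005, -0.245, 0.97], [-0.02, 0.969, 0.245], [-1.0, -0.02, 0.0]]
contact_force: [6.3, -22.5, -1.1]
grip_width: 21.5
```

```bash
python3 - <<'E'
from m import *
o=r.get_obs(); print(o["tool_pos"],o["contact_force"])
for n,sp in(("top",(185,200)),("scene",(330,310))):
    im,D=r.get_image(n);cv2.imwrite(f"pics/{n}6.png",im); X=cloud(n,D); h=cv2.cvtColor(im,cv2.COLOR_BGR2HSV)
    m=comp((X[...,2]>92)&(X[...,2]<140)&(h[...,2]>150)&(h[...,1]<90),sp); P=X[m]
    A=np.c_[P[:,:2],np.ones(len(P))]; g=np.linalg.lstsq(A,P[:,2],rcond=None)[0]
    k=abs(A@g-P[:,2])<3; g=np.linalg.lstsq(A[k],P[k,2],rcond=None)[0]
    print(n,m.sum(),rect(P[k]),g.round(4),np.median(P[k,2]))
E
```

```text
[736.97587318   4.56895874  29.18465911] [  6.27340915 -22.48353859  -1.14892227]
top 7246 ([[423.3999938964844, 278.0], [484.6000061035156, 37.79999923706055], [725.0999755859375, 99.0], [663.9000244140625, 339.29998779296875]], array([248.2, 248. ])) [ 2.300000e-03 -2.000000e-04  1.180042e+02] 119.31008290738464
scene 12621 ([[425.5, 283.29998779296875], [484.5, 42.79999923706055], [725.7000122070312, 102.0], [666.7000122070312, 342.5]], array([248.4, 247.6])) [-6.100000e-03 -7.600000e-03  1.241498e+02] 119.13365486014652
```

It jams at y≈4.5 with over 20 N, and the sampler top fits level in both views. Now I back off, rise, and close for the press.

Request:
servo_tool(
  series="0.75 0.5 -2 0 0;0.75 0.5 -2 0 0;1 0 0 5 0;1 0 0 6 0;1 0 0 6 0",
)

```text
time_s: 11.6
tool_pos: [743.2, -17.2, 200.5]
ee_rot: [[-0.0, -0.256, 0.967], [0.002, 0.967, 0.256], [-1.0, 0.002, 0.0]]
contact_force: [0.5, -0.1, -0.4]
grip_width: 2.7
```

Request:
servo_tool(
  series="1 -2 5 0 0;1 -2 5 0 0;1 -1.6 5 0 0;1 0 0 0 0;1 0 0 0 0",
)

```text
time_s: 12.22
tool_pos: [687.5, 132.2, 199.0]
ee_rot: [[0.0, -0.256, 0.967], [-0.0, 0.967, 0.256], [-1.0, -0.0, 0.0]]
contact_force: [0.2, -1.2, -0.0]
grip_width: 0.5
```

Request:
servo_tool(
  series="1 0.2 -1 -2 0;1 0 0 -2 0;1 0 0 -1 0;1 0 0 0 0",
)

```text
time_s: 12.72
tool_pos: [688.6, 121.6, 147.1]
ee_rot: [[-0.003, -0.255, 0.967], [-0.0, 0.967, 0.255], [-1.0, 0.001, -0.003]]
contact_force: [0.1, 0.6, -0.2]
grip_width: 0.5
```

Request:
servo_tool(
  series="1 0 0 -0.3 0;1 0 0 -0.3 0;1 0 0 -0.2 0;1 0 0 0 0",
)

```text
time_s: 13.22
tool_pos: [689.6, 122.2, 142.6]
ee_rot: [[0.001, -0.255, 0.967], [-0.0, 0.967, 0.255], [-1.0, -0.0, 0.001]]
contact_force: [-2.0, -1.4, 4.1]
grip_width: 0.7
```

Request:
servo_tool(
  series="1 0 0 -0.2 0;1 0 0 -0.2 0;1 0 0 0 0;1 0 0 0 0",
)

```text
time_s: 13.72
tool_pos: [689.7, 122.2, 142.4]
ee_rot: [[0.003, -0.255, 0.967], [-0.001, 0.967, 0.255], [-1.0, -0.002, 0.002]]
contact_force: [-7.4, -2.8, 20.1]
grip_width: 0.3
```

Request:
servo_tool(
  series="1 0 0 0 0;1 0 0 0 0;1 0 0 0 0;1 0 0 0 0",
)

```text
time_s: 14.22
tool_pos: [689.7, 122.3, 142.4]
ee_rot: [[0.003, -0.255, 0.967], [-0.001, 0.967, 0.255], [-1.0, -0.002, 0.002]]
contact_force: [-8.0, -3.1, 19.4]
grip_width: 0.7
```

At 20 N the corner gave only 0.2 mm. Now I let go, retreat and look once more.

Request:
servo_tool(
  series="1 0 0 3 0;1 0 0 5 0;1 0 -5 3 0;1 0 -6 0 0;1 0 -6 0 0",
)

```text
time_s: 14.85
tool_pos: [689.7, -49.5, 248.1]
ee_rot: [[0.002, -0.256, 0.967], [-0.001, 0.967, 0.256], [-1.0, -0.001, 0.002]]
contact_force: [1.0, -0.7, 0.4]
grip_width: 0.5
```

Request:
servo_tool(
  series="1 0 -6 0 0;1 0 -5 0 0;1 0 0 0 0;1 0 0 0 0",
)

```text
time_s: 15.35
tool_pos: [689.5, -157.2, 247.1]
ee_rot: [[0.0, -0.255, 0.967], [0.001, 0.967, 0.255], [-1.0, 0.001, 0.001]]
contact_force: [-0.8, 2.0, -0.8]
grip_width: 0.2
```

```bash
python3 - <<'E'
from m import *
o=r.get_obs(); print(o["tool_pos"],o["contact_force"])
n,sp="scene",(330,310)
im,D=r.get_image(n);cv2.imwrite("pics/s7.png",im); X=cloud(n,D); h=cv2.cvtColor(im,cv2.COLOR_BGR2HSV)
m=comp((X[...,2]>92)&(X[...,2]<140)&(h[...,2]>150)&(h[...,1]<90),sp); P=X[m]
A=np.c_[P[:,:2],np.ones(len(P))]; g=np.linalg.lstsq(A,P[:,2],rcond=None)[0]
k=abs(A@g-P[:,2])<3; g=np.linalg.lstsq(A[k],P[k,2],rcond=None)[0]
print(m.sum(),rect(P[k]),g.round(4),np.median(P[k,2]))
E
```

```text
[ 689.51121506 -157.2073085   247.09503128] [-0.76558317  1.97995682 -0.76165967]
12653 ([[425.79998779296875, 282.29998779296875], [486.0, 42.70000076293945], [726.4000244140625, 103.19999694824219], [666.2000122070312, 342.79998779296875]], array([247.9, 247.1])) [-6.400000e-03 -7.500000e-03  1.242747e+02] 119.12570322306652
```

View pics/s7.png

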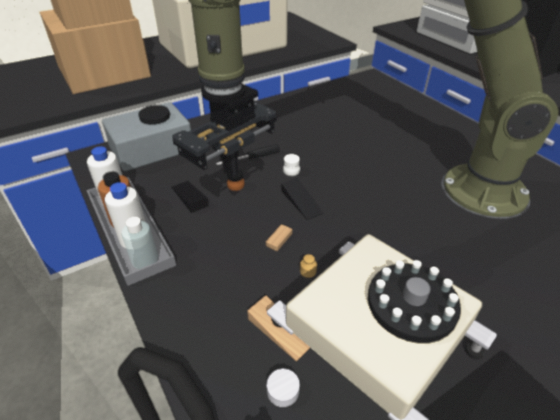

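The wedge is under the lug at (280,325), the top plane is the same as before the press, and the spacer, weight, tin, jars and look-alike are where they were.

```bash
python3 -c "
from workcell import r
print(r.finish_job())"
```

```text
the job is handed in; nothing more can be done
None
```

The sampler now stands level on the wedge, the press check at the corner held, and I handed the job in at about 15.4 s of the 67 s allowed.

**What I did:**
- I slid the wedge about 17 mm sideways with two spread fingers to line it up with the short foot.
- I pushed it by its thick end face, without lifting it, until it jammed. Pushing in took about 10 N, and it moved less than 1 mm as the force rose to about 23 N.
- I then pressed a fingertip on the corner top with about 20 N, let go and moved clear.

**Last checks:**
- **Press:** the fingertip sank about 0.2 mm as the force rose from 4 to 20 N.
- **Level:** the top of the sampler is at about 119 mm (120 expected) and was the same before and after the press. The two cameras disagree slightly on the remaining tilt. The top view gave about 0.002 rad; the scene view gave about 0.010 rad, in a different direction from the original lean. I put this down to calibration, as the wedge had jammed.
- **Bystanders:** those visible in the last picture looked unmoved. The gripper covers the screwdriver, so I could not check all of it, but nothing was moved near it.
- **Force sensor:** it read about 2 N with the arm clear of everything; most other readings in free air were around 1 N.

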